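# Fit the hand lever with the right keyway to a valve stem and add its spacer

## Robot

A 6-joint arm with a two-finger parallel gripper is mounted at the origin on the work surface. World frame = base frame: x ahead of the robot, y to its left, z up, the work surface at z = 0. Lengths are in mm, angles in degrees, forces in N, time in s.
With the tool pointing down it reaches from about 300 to 850 mm from the base axis. Payload 4.2 kg.
Tool frame: the origin (TCP) lies between the finger pads; the fingertips stand 22 mm ahead of it and the grasp point (between the pads) lies 3 mm ahead of it (env.finger_overhang is the distance from the TCP to the fingertips, in mm); z points along the fingers, y is the line along which they close (so a half turn about z gives the same grasp; the last joint's range is limited). The gripper opens to 91 mm and grips with 3 to 60 N. Pads are 32 mm wide; open, the fingers measure 118 mm over their backs; the gripper's body (76 mm by 178 mm) begins 60 mm behind the grasp point.
Start: joints at [72.536, 18.312, 89.639, -0, 72.044, -1.146], TCP at [161.557, 551.852, 235.976] pointing down, gripper open.
Joint ranges: [-177.97, 177.97], [-48.28, 115.42], [12.27, 149.76], [-77.06, 257.06], [2.81, 150.46], [-146.56, 146.56]. Speed limits (degrees/s): [147.25, 147.25, 180, 180, 180, 180].

## Interface

Orientations are given as [roll, pitch, yaw] about the fixed x, y, z axes, in that order (R = Rz(yaw) Ry(pitch) Rx(roll)).
In Python, from workcell import state, cams, ticket, look_for, outline_of, env gives the robot as it stands.
- The arm moves only by the tool servo_tool, never from a script. Its argument "steps" is a list of rows, each a list of 3 entries, a list of its own where there are three numbers: the closure in counts, from 0 (fully open) to 255 (shut), then the shift along the tool's x, y, z in mm, then the turn, a rotation vector about the tool's x, y, z in rad. A call has exactly 10 rows; each row shifts and turns the commanded pose from where the row before left it, along the tool's axes as they then stand; what a row does not reach is not made up. A row lasts 1/10 s, in which the tool goes at most 50 mm and 8.59 degrees, less where a joint would pass 70% of its speed; a pose out of reach is approached as far as the arm can. A call with a gripper value outside its range is refused whole. The fingers move at their own pace and stop on an object; "squeeze" is the grip in N (left out, the last holds). Time passes only in rows, so rows that do not move let the fingers close, or fill a call up. It gives the time, the measured TCP pose, the force, the opening and the grip force at its end, in the units of the state.
- state(): the state, without advancing time (a new reading comes with each control period).
- cams.grab_frame(name): name is "side" or "top" or "wrist"; returns a dict with "color" (480x640x3 uint8, red, green, blue), "z_map" (480x640 float32, mm along the optical axis (not along the pixel's ray), 0 where there is no reading), "fovy" (degrees; the focal length in pixels is half the picture's height over the tangent of half this angle, whatever the lens; pixels are square), "cx", "cy" (the principal point, pixels), "eye" and "rotation" of the camera in the world; the wrist camera has in their place "tool_from_camera" (4x4, takes a point from camera to tool coordinates, whose origin is the TCP and whose axes are the flange's). Camera axes: x right, y up, looking along -z (the intrinsics and any distortion apply to the point x, -y, -z); pixel columns grow to the right and rows downward; lengths in mm; the calibration is good to about 2 mm. A picture is of the moment at which its call begins: read the wrist's pose just before it.
- ticket.job_done(): hands the job in; it is judged then, once.
Trained networks look in a picture, given as the dict that the camera call returned (one of the last four; its "shot" number tells which), for a name from the list of things; names that differ only in an ending like _2 or _b are one class to them, and where a whole thing is asked for, a point or a joint stands for the part that bears it (a point fixed in the world has none). Each returns a list of dicts, best first, with "confidence" (0 to 1); they miss things now and then, are a little off and sometimes report something else, mostly with a low value. They report only what shows in the picture. A call takes as long as a camera call.
- look_for(picture, thing): "at" ([column, row] in pixels, amid what is visible of it).
- outline_of(picture, thing): "pixels" (480x640 bool, what is visible of it) and "at" ([column, row] in pixels, amid what is visible of it).
The state is a dict: "time_s": time; "qpos": joint angles; "qvel": joint speeds; "effort": joint torques, N m; "ee_pos": TCP position; "ee_rot": TCP orientation; "force": force on the tool from outside, world axes, zero at the start; "torque": the same for the moment, N m; "gripper_width": finger opening in mm; "gripper_force": force on a finger pad.
Only numpy, scipy, OpenCV 4.12 (cv2) and the standard library are available. Lean on these libraries where they do the work, as an engineer would, in place of code of your own. Each camera call takes 0.05 s, during which the arm holds its last target. There are 200 camera calls.

## Task

The valve on the bench is open and its keyed stem stands up. Of the three hand levers, pick the one that will lie along the pipe, as an open valve's lever must, once its keyway is on the stem's key; lower it over the stem fully home onto the shoulder, then slide the spacer sleeve over the stem down onto the lever's boss. Lower both all the way instead of letting them drop, and leave the other two levers and everything else on the bench where they are.

Things in the scene. Friction and masses are not known exactly. Their poses are not given: they have to be found in the camera images.
- valve: fixed steel flanged ball valve in a wooden cradle, 140 mm long, flanges 125 mm across, pipe level along its x (to the outlet flange), 70 mm above the bench; origin on the bench under the stem's axis, z up. A keyed stem stands up from its top and does not turn
- stem_seat (a point): centre of the flat round shoulder (44 mm across, 138 mm above the bench) at the foot of the upright stem; x along the pipe to the outlet flange, z up. One dark steel key, 7 mm wide, its upper end rounded, stands 4 mm out of the stem on its +y side (a quarter turn left of +x seen from above), from the shoulder up to 30 mm above it. 10 mm below the shoulder is a square pad 64 mm wide
- stem_top (a point): centre of the stem's top end, 62 mm above stem_seat, same axes. The stem is round, 20 mm across, its last 5 mm tapering to 14 mm
- lever_1_mid (a point): loose steel hand lever lying flat, 0.36 kg: upright round boss 46 mm across, 36 mm high; at its foot a flat arm along +x, 18 mm wide, up to 8 mm high, black grip 21 mm wide and 10 mm high, ending 140 mm from the boss's axis. Point: on that axis, half-way up; z up. Through bore 22.4 mm across with one keyway 9.6 mm wide, reaching 15.2 mm from the axis, here on the +x side, in line with the arm
- lever_2_mid (a point): another lever, the same but for its keyway, which is on the +y side of the bore, a quarter turn left of the arm seen from above; axes and point as for lever_1
- lever_3_mid (a point): another lever, the same but for its keyway, which lies midway between +x and +y, an eighth of a turn left of the arm seen from above; axes and point as for lever_1
- spacer_mid (a point): loose plain steel spacer sleeve standing on its end, 38 mm outside, 23 mm bore, 24 mm high, about 0.11 kg; the point is its centre, 12 mm above its underside
- transmitter: bystander: blue flowmeter electronics head with white round covers, 137 mm high; origin under its centre
- screw_dish: bystander: round steel dish of screws, 72 mm across, 18 mm high; origin under its centre
- screwdriver: bystander: screwdriver with a yellow handle, lying down
- spanner: bystander: steel spanner, lying down

How it is judged (in metres and radians):
On the way, in this order (a step that is already met when the one before it is completed fails the run):
1. the lever that belongs sits home on the stem's shoulder, its keyway on the key and its arm along the pipe (horizontal distance between lever_2_mid and stem_seat below 0.004 m and z of lever_2_mid in the frame of stem_seat below 0.021 m and angle between the x axis of lever_2_mid and the x axis of stem_seat, either way round below 0.17 rad and angle between lever_2_mid's own z axis and vertical below 0.09 rad), for 0.2 s.
2. the spacer sleeve is on the stem, down on the lever's boss (horizontal distance between spacer_mid and stem_seat below 0.004 m and z of spacer_mid in the frame of stem_seat between 0.044 and 0.052 m), for 0.2 s.
At the end, for the whole second after the job is handed in: The lever with its keyway a quarter turn left of its arm is upright on the stem, within 4 mm of its axis and 3 mm of the shoulder, arm within 0.17 rad of the pipe; the spacer is over the stem within 4 mm of its axis, on the boss within 4 mm; both at rest (all of step 1 and all of step 2 and z of lever_2_mid in the frame of stem_seat above 0.015 m and linear speed of each of lever_2, spacer below 0.02 m/s); the robot touches nothing.
It fails at once if one of the other levers was moved by more than 30 mm (distance of any of lever_1_mid, lever_3_mid from where it was at the start of the episode above 0.03 m).
It fails at once if a bystander was moved by more than 30 mm (distance of any of transmitter, screw_dish, screwdriver, spanner from where it was at the start of the episode above 0.03 m).
It fails at once if the lever was dropped down the stem (faster than 0.5 m/s) (horizontal distance between lever_2_mid and stem_seat below 0.01 m and z of lever_2_mid in the frame of stem_seat below 0.08 m and linear speed of lever_2 above 0.5 m/s).
It fails at once if the spacer was dropped down the stem (faster than 0.5 m/s) (horizontal distance between spacer_mid and stem_seat below 0.01 m and z of spacer_mid in the frame of stem_seat below 0.08 m and linear speed of spacer above 0.5 m/s).
It also fails if it takes over 58 s, if anything falls off the work surface, if the arm or the gripper's body presses on something with over 40 N, if the wrist force passes 120 N, or if a joint passes its speed limit or range.

## Working session

There is one attempt and no reset: what is moved stays moved. The work goes in short steps, Python scripts to look and compute and a tool call to move; the robot and the scene stay as the last step left them, time stands still between calls to the robot, and variables do not carry over. Pictures are saved under pics/ and viewed, at most 10 in all, crops included, and the job is handed in when it is done.

Besides the shell and the picture viewer there is one more tool, called as name(argument=value, ...), one argument or row to a line, values as JSON. servo_tool: Moves the arm, as the interface text tells. Its arguments: {"type":"object","properties":{"steps":{"type":"array","items":{"type":"array"}},"squeeze":{"type":"number"}},"required":["steps"]}

```bash
mkdir -p pics; ls
cat > h.py <<'E'
import numpy as np, cv2
from scipy.spatial.transform import Rotation as R
from workcell import state, cams, ticket, look_for, outline_of, env
def grab(n):
    s=state(); p=cams.grab_frame(n); 
    if n=="wrist":
        T=np.eye(4); T[:3,:3]=R.from_euler('xyz',s['ee_rot'],degrees=True).as_matrix(); T[:3,3]=s['ee_pos']
        M=T@np.array(p['tool_from_camera']); p['eye']=M[:3,3]; p['rot']=M[:3,:3]
    else: p['rot']=np.array(p['rotation']).reshape(3,3); p['eye']=np.array(p['eye'])
    return p
def cloud(p):
    f=240/np.tan(np.radians(p['fovy'])/2); z=p['z_map'].astype(float)
    c,r=np.meshgrid(np.arange(640),np.arange(480))
    P=np.stack([(c-p['cx'])/f*z,-(r-p['cy'])/f*z,-z],-1)
    W=P@p['rot'].T+p['eye']; W[z==0]=np.nan
    return W
def save(p,n): cv2.imwrite('pics/'+n,p['color'][:,:,::-1])
E
python3 - <<'E'
from h import *
print({k:np.round(v,2).tolist() if not isinstance(v,(int,float)) else v for k,v in state().items()})
for n in ('top','side'):
    p=grab(n); save(p,n+'0.png'); W=cloud(p); print(n,{k:v for k,v in p.items() if k not in('color','z_map')})
    np.savez(n+'0.npz',W=W,c=p['color'])
    for t in ('valve','lever_1_mid','spacer_mid','transmitter','screw_dish','screwdriver','spanner'):
        for o in outline_of(p,t):
            m=o['pixels']; print(t,round(o['confidence'],2),np.round(o['at']),m.sum(),np.round(np.nanmedian(W[m],0)),np.round(np.nanpercentile(W[m],98,axis=0)))
E
```

```text
pics
{'time_s': 0.0, 'qpos': [72.53, 18.35, 89.71, 0.0, 72.04, -1.15], 'qvel': [-0.03, 0.01, 0.02, -0.05, -0.09, 0.02], 'effort': [-0.0, -41.25, -23.2, 0.07, 0.05, -0.0], 'ee_pos': [161.42, 551.38, 235.12], 'ee_rot': [-179.9, -0.0, 163.68], 'force': [0.16, -0.21, 0.54], 'torque': [0.03, -0.04, 0.04], 'gripper_force': 0.0, 'gripper_width': 90.92289116784882}Traceback (most recent call last):
  File "<stdin>", line 4, in <module>
  File "h.py", line 9, in grab
    else: p['rot']=np.array(p['rotation']).reshape(3,3); p['eye']=np.array(p['eye'])
                   ~~~~~~~~~~~~~~~~~~~~~~~~~~~~~~~^^^^^
ValueError: cannot reshape array of size 3 into shape (3,3)
```

```bash
sed -i "s/p\['rot'\]=np.array(p\['rotation'\]).reshape(3,3)/p['rot']=R.from_euler('xyz',p['rotation'],degrees=True).as_matrix()/" h.py
python3 - <<'E'
from h import *
for n in ('top','side'):
    p=grab(n); save(p,n+'0.png'); W=cloud(p); print(n,{k:v for k,v in p.items() if k not in('color','z_map')})
    np.savez(n+'0.npz',W=W,c=p['color'])
    for t in ('valve','lever_1_mid','spacer_mid','transmitter','screw_dish','screwdriver','spanner'):
        for o in outline_of(p,t):
            m=o['pixels']; print(t,round(o['confidence'],2),np.round(o['at']),m.sum(),np.round(np.nanmedian(W[m],0)),np.round(np.nanpercentile(W[m],98,axis=0)))
E
```

```text
top {'fovy': 49.025539200788806, 'cx': 322.30837966599654, 'cy': 244.22207054234505, 'eye': array([ 353.13704567,   76.74126328, 1394.32786994]), 'rotation': array([  9.31735696,  -1.06771395, -88.43716228]), 'shot': 2, 'rot': array([[ 0.02726855,  0.98635736, -0.16234405],
       [-0.99945445,  0.02992924,  0.01396574],
       [ 0.01863405,  0.16187466,  0.98663538]])}
valve 0.57 [447. 250.] 2519 [ 553. -245.  111.] [ 625. -199.  195.]
lever_1_mid 0.66 [206. 276.] 601 [488. 363.  11.] [585. 394.  39.]
spacer_mid 0.74 [445. 250.] 2342 [ 553. -243.  114.] [ 623. -199.  195.]
spacer_mid 0.65 [299. 215.] 87 [657. 117.  23.] [673. 130.  29.]
transmitter 0.86 [109. 257.] 2198 [519. 567. 124.] [581. 631. 138.]
transmitter 0.37 [327. 283.] 474 [473.  40.  11.] [561.  75.  41.]
screw_dish 0.94 [391. 188.] 528 [ 744. -127.    4.] [775. -97.  20.]
screwdriver 0.79 [327. 174.] 419 [765.  53.  21.] [785. 179.  29.]
spanner 0.77 [506. 323.] 603 [ 381. -428.    6.] [ 448. -360.   13.]
side {'fovy': 54.65105248874975, 'cx': 316.04396819057536, 'cy': 234.51300516016252, 'eye': array([-265.22390413, 
[... 229 characters left out ...]
  0.82878172,  0.55956627]])}
valve 0.6 [408. 304.] 3447 [ 507. -278.   90.] [ 622. -206.  179.]
lever_1_mid 0.66 [237. 240.] 326 [466. 350.  12.] [582. 387.  36.]
spacer_mid 0.59 [365. 242.] 192 [762.  38.  18.] [775.  87.  26.]
spacer_mid 0.53 [264. 263.] 415 [451. 197.  10.] [574. 219.  36.]
spacer_mid 0.27 [298. 289.] 424 [444.  36.  10.] [553.  69.  36.]
transmitter 0.87 [205. 198.] 1164 [500. 555.  98.] [586. 621. 134.]
screw_dish 0.66 [405. 268.] 257 [ 744. -120.    5.] [775. -96.  18.]
screwdriver 0.67 [363. 241.] 168 [762.  38.  18.] [772.  86.  26.]
screwdriver 0.2 [298. 288.] 490 [443.  38.   9.] [560.  82.  36.]
spanner 0.91 [426. 400.] 665 [ 383. -434.    5.] [ 442. -365.    9.]
```

View pics/top0.png

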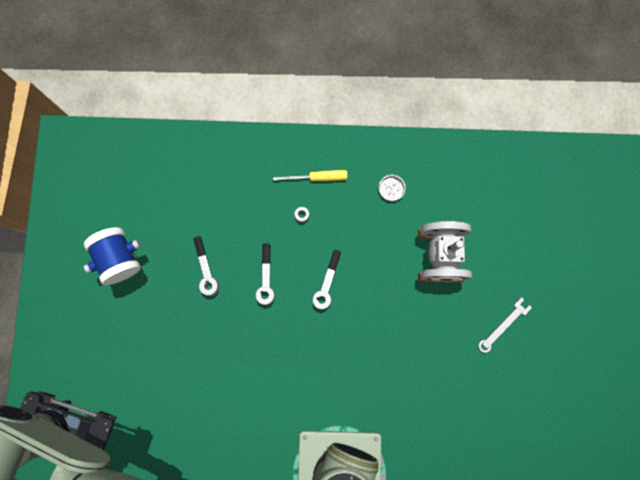

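View pics/side0.png

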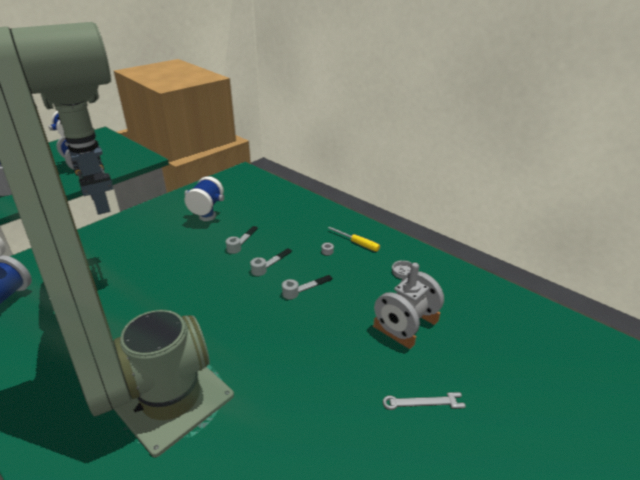

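Run:
```python
from h import *
p=grab('wrist'); print(p['fovy'],p['cx'],p['cy'],np.round(p['tool_from_camera'],3).tolist())
for n in('top','side'):
    W=np.load(n+'0.npz')['W']; 
    # boss tops and stem
    X,Y,Z=W[...,0],W[...,1],W[...,2]
    for y in (360,200,40):
        m=(abs(Y-y)<60)&(X>400)&(X<520)&(Z>28)&(Z<45); q=W[m]; print(n,y,m.sum(),np.round((q.min(0)+q.max(0))/2,1),np.round(np.median(q[:,2]),1))
        m=(abs(Y-y)<60)&(X>400)&(X<620)&(Z>4)&(Z<45); q=W[m][:,:2]; print('  far',np.round(q[np.argmax(q[:,0])]))
    m=(X>620)&(X<700)&(Y>80)&(Y<160)&(Z>17)&(Z<32); q=W[m]; print('spacer',(q.min(0)+q.max(0))/2)
    m=(X>450)&(X<650)&(Y>-330)&(Y<-150)&(Z>175); q=W[m]; print('stem',len(q),(q.min(0)+q.max(0))/2,np.median(q,0))
    for lo,hi in((-340,-245),(-245,-150)): pass
    m=(X>430)&(X<700)&(Y>-340)&(Y<-150)&(Z>95)&(Z<134); q=W[m][:,:2].astype(np.float32); print('rect',cv2.minAreaRect(q))
```

```text
70.14610979055003 324.25762431935175 242.9873352564775 [[-0.001, 0.969, 0.246, 68.136], [1.0, 0.001, 0.0, 0.086], [-0.0, 0.246, -0.969, -148.877], [0.0, 0.0, 0.0, 1.0]]
top 360 194 [460.1 347.9  35.1] 35.0
  far [619. 351.]
top 200 191 [439.1 202.6  36.6] 35.7
  far [620. 258.]
top 40 191 [432.7  55.6  35.9] 35.9
  far [618.  51.]
spacer [659.09800836 114.9254317   23.58869551]
stem 77 [ 560.34781663 -257.15451328  190.10380265] [ 558.49214853 -254.82989734  196.53421232]
rect ((558.6436767578125, -257.4147033691406), (113.72555541992188, 137.67153930664062), 89.91246032714844)
side 360 98 [459.2 345.5  33.4] 33.1
  far [594. 390.]
side 200 108 [438.4 198.2  32.6] 33.1
  far [576. 211.]
side 40 127 [431.2  51.1  33.1] 33.7
  far [605.  70.]
spacer [659.68469899 111.48950976  21.63013242]
stem 86 [ 558.71226039 -260.03378287  187.90106363] [ 554.83762679 -262.22387136  192.38687502]
rect ((557.8606567382812, -262.0633544921875), (141.7944793701172, 114.35171508789062), 0.8922670483589172)
```

servo_tool(
  steps=[
    [0, [-36, -20, 7], [0, 0, 0]],
    [0, [-36, -20, 7], [0, 0, 0]],
    [0, [-36, -20, 7], [0, 0, 0]],
    [0, [-36, -20, 7], [0, 0, 0]],
    [0, [-36, -20, 7], [0, 0, 0]],
    [0, [-36, -20, 7], [0, 0, 0]],
    [0, [-36, -20, 7], [0, 0, 0]],
    [0, [-36, -20, 7], [0, 0, 0]],
    [0, [-36, -20, 7], [0, 0, 0]],
    [0, [-36, -20, 7], [0, 0, 0]],
  ],
  squeeze=60,
)

```text
time_s: 1.9
ee_pos: [452.0, 257.5, 165.9]
ee_rot: [180.0, 0.0, 163.7]
force: [-0.3, 1.1, -0.2]
gripper_width: 91.2
gripper_force: 0.0
```

servo_tool(
  steps=[
    [0, [-24, -13, 5], [0, 0, 0]],
    [0, [-24, -13, 5], [0, 0, 0]],
    [0, [-24, -13, 5], [0, 0, 0]],
    [0, [0, 0, 0], [0, 0, -0.071]],
    [0, [0, 0, 0], [0, 0, -0.071]],
    [0, [0, 0, 0], [0, 0, -0.071]],
    [0, [0, 0, 0], [0, 0, -0.072]],
    [0, [0, 0, 0], [0, 0, 0]],
    [0, [0, 0, 0], [0, 0, 0]],
    [0, [0, 0, 0], [0, 0, 0]],
  ],
)

```text
time_s: 2.9
ee_pos: [509.0, 201.2, 151.0]
ee_rot: [180.0, 0.0, 180.0]
force: [0.4, 0.2, -0.2]
gripper_width: 90.9
gripper_force: 0.0
```

Run:
```python
from h import *
p=grab('wrist'); W=cloud(p); np.savez('w1.npz',W=W,c=p['color']); s=state()
print(s['time_s'],s['ee_pos'],s['ee_rot'])
# boss tops rectified: 3 crops side by side
out=[]
Z=W[...,2]
for (x,y) in((460,347),(439,200),(432,53)):
    m=(np.hypot(W[...,0]-x,W[...,1]-y)<40)&(Z>30)&(Z<42); q=W[m]; c=(q.min(0)+q.max(0))/2; print(m.sum(),c,np.median(q[:,2]))
    r,cc=np.nonzero(m); r0,c0=int((r.min()+r.max())/2),int((cc.min()+cc.max())/2); print(r0,c0)
    k=p['color'][max(0,r0-80):r0+50,max(0,c0-50):c0+50]; out.append(cv2.resize(k,(260,340),interpolation=cv2.INTER_CUBIC))
cv2.imwrite('pics/w1.png',np.hstack(out)[:,:,::-1])
t=np.load('top0.npz')['c'][210:290,405:485]; cv2.imwrite('pics/w1b.png',cv2.resize(t,(560,560),interpolation=cv2.INTER_CUBIC)[:,:,::-1])
```

```text
2.95 [508.99885654 201.17286376 150.98076283] [1.79993028e+02 3.21715339e-03 1.79972842e+02]
2402 [460.60152147 348.95825758  34.10561548] 35.78147772651519
182 517
2248 [440.37490147 203.14210495  34.25748832] 35.899354008073146
155 327
2568 [433.31802537  56.40081407  34.09596379] 35.78294975603711
145 132
```

View pics/w1.png

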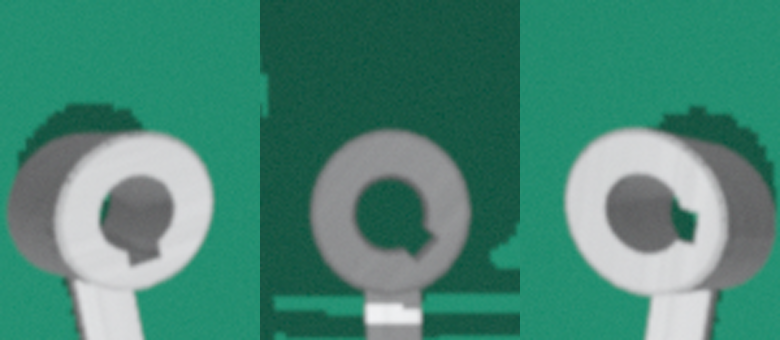

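servo_tool(
  steps=[
    [0, [-12, -46, -11], [0, 0, 0]],
    [0, [-12, -46, -11], [0, 0, 0]],
    [0, [-12, -46, -11], [0, 0, 0]],
    [0, [-12, -46, -11], [0, 0, 0]],
    [0, [-12, -46, -11], [0, 0, 0]],
    [0, [-12, -46, -11], [0, 0, 0]],
    [0, [-12, -46, -11], [0, 0, 0]],
    [0, [-12, -46, -11], [0, 0, 0]],
    [0, [-12, -46, -11], [0, 0, 0]],
    [0, [-12, -46, -11], [0, 0, 0]],
  ],
)

```text
time_s: 3.95
ee_pos: [629.2, -260.8, 261.4]
ee_rot: [180.0, 0.0, 180.0]
force: [0.4, -0.5, 0.2]
gripper_width: 91.4
gripper_force: 0.0
```

Run:
```python
from h import *
p=grab('wrist'); p=grab('wrist'); W=cloud(p); np.savez('w2.npz',W=W,c=p['color']); s=state()
print(s['time_s'],s['ee_pos'],s['ee_rot'])
Z=W[...,2]
near=np.hypot(W[...,0]-559,W[...,1]+258)<45
for lo,hi in((196,206),(150,196),(134,142),(124,132)):
    m=near&(Z>lo)&(Z<hi); q=W[m]; print(lo,m.sum(),(q.min(0)+q.max(0))/2,np.median(q,0),cv2.minAreaRect(q[:,:2].astype(np.float32)))
m=(abs(W[...,0]-559)<90)&(abs(W[...,1]+258)<90)&(Z>95)&(Z<134); print(cv2.minAreaRect(W[m][:,:2].astype(np.float32)))
r,c=np.nonzero(near&(Z>120)); print(r.min(),r.max(),c.min(),c.max())
k=p['color'][r.min()-20:r.max()+20,c.min()-20:c.max()+20]; f=590/max(k.shape[:2]); cv2.imwrite('pics/w2.png',cv2.resize(k,None,fx=f,fy=f,interpolation=cv2.INTER_CUBIC)[:,:,::-1])
```

```text
4.05 [ 630.23978494 -264.9688348   261.50026299] [-1.79782112e+02  1.77852753e-01  1.79673239e+02]
196 774 [ 561.26943208 -257.05182202  199.12438216] [ 560.93506592 -257.3838538   199.52208068] ((561.2105102539062, -257.056396484375), (18.54612159729004, 19.277212142944336), 55.126190185546875)
150 110 [ 561.32207768 -255.23282153  180.76815557] [ 561.43085815 -254.85630979  195.1550829 ] ((560.3894653320312, -255.74456787109375), (19.651195526123047, 22.86861228942871), 33.01435852050781)
134 1658 [ 560.86708041 -256.84865497  138.09511595] [ 560.41715406 -260.79896349  137.97294862] ((561.06787109375, -256.95404052734375), (42.84684753417969, 43.06473159790039), 12.095751762390137)
124 3799 [ 560.95768589 -256.98164504  127.55998401] [ 557.93071602 -257.9437278   127.81269972] ((560.8959350585938, -256.9924011230469), (63.80936050415039, 63.463924407958984), 89.62379455566406)
((561.1121826171875, -256.9764099121094), (113.82342529296875, 134.29364013671875), 89.8297348022461)
111 434 273 459
```

View pics/w2.png

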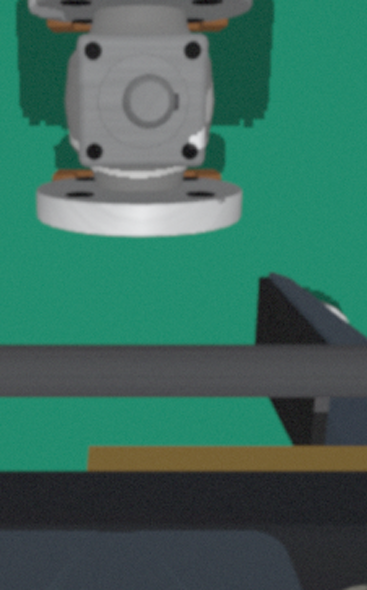

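Run:
```python
from h import *
W=np.load('w1.npz')['W']; Z=W[...,2]
c=np.array([433.3,56.4])
for zl in(35,35.4):
    m=(np.hypot(W[...,0]-c[0],W[...,1]-c[1])<35)&(Z>zl)&(Z<40); q=W[m][:,:2].astype(np.float32)
    print(m.sum(),cv2.minEnclosingCircle(q), cv2.minAreaRect(q))
cc=np.array(cv2.minAreaRect(q)[0])
d=np.hypot(W[...,0]-cc[0],W[...,1]-cc[1])
for a,b in((30,70),(30,150),(80,150)):
    m=(d>a)&(d<b)&(Z>4)&(Z<14)&(W[...,0]>cc[0]+10); q=W[m][:,:2]; print(m.sum(),q.max(0),cv2.fitLine(q.astype(np.float32),cv2.DIST_HUBER,0,.01,.01).ravel())
    mm=q.mean(0)-cc; print(np.degrees(np.arctan2(mm[1],mm[0])))
m=(abs(W[...,0]-659)<40)&(abs(W[...,1]-113)<40)&(Z>22); print(m.sum(), cv2.minAreaRect(W[m][:,:2].astype(np.float32)) if m.sum()>3 else None)
```

```text
1997 ((433.2151794433594, 56.91627502441406), 23.052682876586914) ((433.2041015625, 56.98081970214844), (44.90077209472656, 45.4201774597168), 10.130704879760742)
1693 ((433.2532653808594, 57.153499603271484), 22.87059211730957) ((432.7638854980469, 57.31904220581055), (44.2048225402832, 44.71468734741211), 6.0706987380981445)
1058 [501.7846768   57.18857474] [ 9.6301180e-01 -2.6945931e-01  4.8031387e+02  4.3577072e+01]
-16.03483992242693
2378 [543.59818371 204.17962158] [ 9.1946274e-01 -3.9317712e-01  5.0155536e+02  3.8431591e+01]
-7.091511379796696
1073 [543.59818371 204.17962158] [ 3.0953583e-01 -9.5088780e-01  5.1469336e+02  6.6126045e+01]
-0.12945618392904668
7 ((641.1697998046875, 118.11695098876953), (1.406770944595337, 8.455831527709961), 0.9291126728057861)
```

servo_tool(
  steps=[
    [0, [19.5, 32, 13], [0, 0, 0]],
    [0, [19.5, 32, 13], [0, 0, 0]],
    [0, [19.5, 32, 13], [0, 0, 0]],
    [0, [19.5, 32, 13], [0, 0, 0]],
    [0, [19.5, 32, 13], [0, 0, 0]],
    [0, [19.5, 32, 13], [0, 0, 0]],
    [0, [19.5, 32, 13], [0, 0, 0]],
    [0, [19.5, 32, 13], [0, 0, 0]],
    [0, [19.5, 32, 13], [0, 0, 0]],
    [0, [19.5, 32, 13], [0, 0, 0]],
  ],
)

```text
time_s: 5.05
ee_pos: [432.6, 62.6, 130.6]
ee_rot: [180.0, 0.0, 180.0]
force: [0.4, 0.2, -0.3]
gripper_width: 91.4
gripper_force: 0.0
```

servo_tool(
  steps=[
    [0, [0, 0, 0], [0, 0, 0.069]],
    [0, [0, 0, 0], [0, 0, 0.069]],
    [0, [0, 0, 0], [0, 0, 0.069]],
    [0, [0, 0, 0], [0, 0, 0.069]],
    [0, [0, 0, 0], [0, 0, 0]],
    [0, [0, 0, 0], [0, 0, 0]],
    [0, [0, 0, 0], [0, 0, 0]],
    [0, [0, 0, 0], [0, 0, 0]],
    [0, [0, 0, 0], [0, 0, 0]],
    [0, [0, 0, 0], [0, 0, 0]],
  ],
)

```text
time_s: 6.05
ee_pos: [434.1, 61.1, 130.9]
ee_rot: [180.0, -0.0, 164.2]
force: [0.5, -0.2, 0.3]
gripper_width: 91.3
gripper_force: 0.0
```

```bash
cat >> h.py <<'E'
def rel(x,y,s=None):
    "tool-frame xy shift from measured TCP to world x,y"
    s=s or state(); M=R.from_euler('xyz',s['ee_rot'],degrees=True).as_matrix(); p=np.array(s['ee_pos'])
    return (M.T@(np.array([x,y,p[2]])-p))[:2]
def top(W,x,y,zl,zh,r):
    m=(np.hypot(W[...,0]-x,W[...,1]-y)<r)&(W[...,2]>zl)&(W[...,2]<zh); q=W[m][:,:2].astype(np.float32)
    return m.sum(),cv2.minEnclosingCircle(q),cv2.minAreaRect(q)
E
python3 - <<'E'
from h import *
p=grab('wrist'); W=cloud(p); np.savez('w3.npz',W=W,c=p['color']); s=state(); save(p,'w3.png')
print(s['ee_pos'],s['ee_rot'])
print(top(W,433,57,34.5,40,35)); print(rel(433.2,57))
Z=W[...,2]; d=np.hypot(W[...,0]-433,W[...,1]-57); m=(d>28)&(d<140)&(Z>3)&(Z<14)&(W[...,0]>440); q=W[m][:,:2]
mm=q.mean(0)-[433.2,57]; print(m.sum(),np.degrees(np.arctan2(mm[1],mm[0])),cv2.minAreaRect(q.astype(np.float32)))
E
```

```text
[434.02977464  61.07651394 130.92267943] [ 1.79993382e+02 -3.37234933e-03  1.64200179e+02]
(np.int64(2058), ((433.0927429199219, 56.485721588134766), 23.016796112060547), ((433.25238037109375, 56.51976776123047), (44.67437744140625, 45.11668395996094), 73.40080261230469))
[-0.31151718 -4.14842726]
1217 -10.497841334960045 ((476.5361328125, 89.44733428955078), (71.7551498413086, 196.4337158203125), 26.571752548217773)
```

View pics/w3.png

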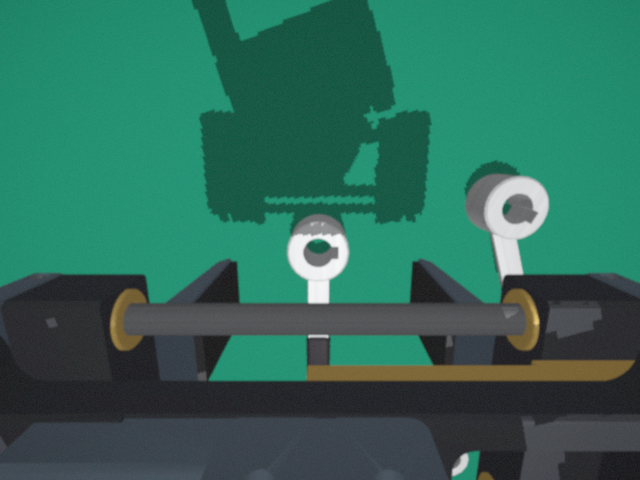

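servo_tool(
  steps=[
    [0, [-0.3, -4.4, 0], [0, 0, 0]],
    [0, [0, 0, 13], [0, 0, 0]],
    [0, [0, 0, 15], [0, 0, 0]],
    [0, [0, 0, 15], [0, 0, 0]],
    [0, [0, 0, 15], [0, 0, 0]],
    [0, [0, 0, 15], [0, 0, 0]],
    [0, [0, 0, 15], [0, 0, 0]],
    [0, [0, 0, 10], [0, 0, 0]],
    [0, [0, 0, 5], [0, 0, 0]],
    [0, [0, 0, 0], [0, 0, 0]],
  ],
)

```text
time_s: 7.1
ee_pos: [432.9, 56.7, 27.6]
ee_rot: [-180.0, -0.1, 164.2]
force: [-0.8, 0.2, -0.1]
gripper_width: 91.2
gripper_force: 0.0
```

servo_tool(
  steps=[
    [255, [0, 0, 0], [0, 0, 0]],
    [255, [0, 0, 0], [0, 0, 0]],
    [255, [0, 0, 0], [0, 0, 0]],
    [255, [0, 0, 0], [0, 0, 0]],
    [255, [0, 0, 0], [0, 0, 0]],
    [255, [0, 0, 0], [0, 0, 0]],
    [255, [0, 0, 0], [0, 0, 0]],
    [255, [0, 0, 0], [0, 0, 0]],
    [255, [0, 0, 0], [0, 0, 0]],
    [255, [0, 0, 0], [0, 0, 0]],
  ],
  squeeze=60,
)

```text
time_s: 8.1
ee_pos: [433.1, 56.8, 28.0]
ee_rot: [180.0, -0.0, 164.2]
force: [-0.7, 0.5, 3.0]
gripper_width: 44.4
gripper_force: 60.0
```

servo_tool(
  steps=[
    [255, [0, 0, -5], [0, 0, 0]],
    [255, [0, 0, -15], [0, 0, 0]],
    [255, [0, 0, -27], [0, 0, 0]],
    [255, [0, 0, -32], [0, 0, 0]],
    [255, [0, 0, -32], [0, 0, 0]],
    [255, [0, 0, -32], [0, 0, 0]],
    [255, [0, 0, -32], [0, 0, 0]],
    [255, [0, 0, -32], [0, 0, 0]],
    [255, [0, 0, -25], [0, 0, 0]],
    [255, [0, 0, -12], [0, 0, 0]],
  ],
)

```text
time_s: 9.1
ee_pos: [433.5, 56.8, 273.8]
ee_rot: [179.9, 0.2, 164.2]
force: [-0.7, 1.0, -4.0]
gripper_width: 44.3
gripper_force: 60.0
```

Run:
```python
from h import *
p=grab('wrist');p=grab('wrist'); W=cloud(p); np.savez('w4.npz',W=W,c=p['color']); s=state(); save(p,'w4.png')
print(s['ee_pos'],s['ee_rot'],s['force'],s['gripper_width'])
M=R.from_euler('xyz',s['ee_rot'],degrees=True).as_matrix(); T=(W-np.array(s['ee_pos']))@M
m=(abs(T[...,0])<40)&(abs(T[...,1])<22.5)&(T[...,2]>-25)&(T[...,2]<30); q=T[m]; print(m.sum(),np.percentile(q,[1,50,99],axis=0))
m&=T[...,2]<-5; q=T[m];A=np.c_[q[:,:2],np.ones(len(q))]; print(m.sum(),cv2.minAreaRect(q[:,:2].astype(np.float32)),cv2.minEnclosingCircle(q[:,:2].astype(np.float32)),np.linalg.lstsq(A,q[:,2],rcond=None)[0])
k=p['color'][160:420,220:420]; cv2.imwrite('pics/w4.png',cv2.resize(k,None,fx=2.2,fy=2.2)[:,:,::-1])
```

```text
[433.5086206   56.79023678 272.76956908] [1.79946528e+02 1.20716968e-01 1.64193636e+02] [-0.32969596 -0.76847516 -4.25051771] 44.58130518333692
5950 [[-21.70194387 -22.08097672 -22.34822442]
 [ 11.99851325  -0.84024229  -9.31560668]
 [ 22.12273474  22.44175184  24.74565263]]
4395 ((-0.6902961730957031, 0.009250640869140625), (45.88372802734375, 44.976383209228516), 0.005393086466938257) ((-0.7369212508201599, 0.06822420656681061), 27.658279418945312) [  0.02615107   0.02955988 -10.10739172]
```

View pics/w4.png

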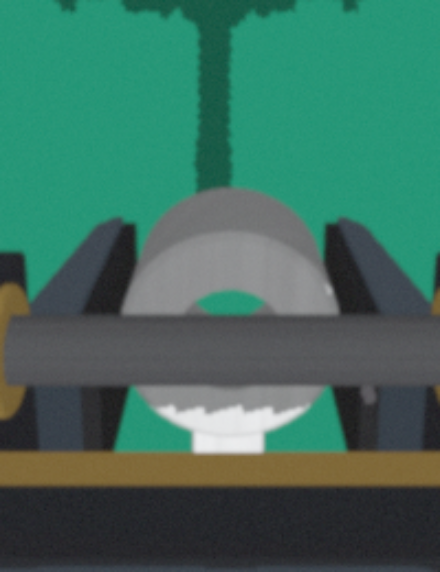

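Run:
```python
from h import *
s=state(); W=np.load('w4.npz')['W']
M=R.from_euler('xyz',s['ee_rot'],degrees=True).as_matrix(); T=(W-np.array(s['ee_pos']))@M
m=(abs(T[...,0])<30)&(abs(T[...,1])<22.3)&(T[...,2]>-12)&(T[...,2]<-5)
q=T[m]
for _ in range(4):
    A=np.c_[q[:,:2],np.ones(len(q))]; x=np.linalg.lstsq(A,q[:,2],rcond=None)[0]; r=q[:,2]-A@x; q=q[abs(r)<max(.6,1.5*r.std())]
print(len(q),x,r.std(),q.min(0),q.max(0)); 
# outer circle fit: boundary points by angle
from scipy.optimize import least_squares
c=np.array([0,0.])
for _ in range(3):
    d=q[:,:2]-c; a=np.degrees(np.arctan2(d[:,1],d[:,0])); rr=np.hypot(*d.T)
    b=[q[(a>=t)&(a<t+8)][np.argmax(rr[(a>=t)&(a<t+8)])][:2] for t in range(-180,180,8) if ((a>=t)&(a<t+8)).sum()>3]
    b=np.array(b); b=b[(abs(b[:,1])<21)]
    f=least_squares(lambda v:np.hypot(b[:,0]-v[0],b[:,1]-v[1])-v[2],[0,0,23],loss='soft_l1',f_scale=.5); c=f.x[:2]
print(f.x)
print(s['ee_pos'],s['ee_rot'],rel(561.1,-257))
```

```text
2524 [ 4.45443756e-03 -4.47452332e-04 -9.65747699e+00] 0.35425725723481183 [-22.557445   -22.0810465  -10.34507515] [22.12466716 21.02077987 -8.96972886]
[-0.36398641  0.20588134 22.45659751]
[433.5086206   56.79023678 272.76956908] [1.79946528e+02 1.20716968e-01 1.64193636e+02] [-208.23881863 -267.17116488]
```

servo_tool(
  steps=[
    [255, [-14, -12, 0], [0, 0, 0]],
    [255, [-25, -23, 0], [0, 0, 0]],
    [255, [-30, -27, 0], [0, 0, 0]],
    [255, [-30, -27, 0], [0, 0, 0]],
    [255, [-30, -27, 0], [0, 0, 0]],
    [255, [-30, -27, 0], [0, 0, 0]],
    [255, [-30, -27, 0], [0, 0, 0]],
    [255, [-30, -27, 0], [0, 0, 0]],
    [255, [-30, -27, 0], [0, 0, 0]],
    [255, [-25, -25, 0], [0, 0, 0]],
  ],
)

```text
time_s: 10.2
ee_pos: [629.1, -258.9, 268.3]
ee_rot: [180.0, -0.3, 164.2]
force: [0.2, 0.9, -3.4]
gripper_width: 44.1
gripper_force: 60.0
```

servo_tool(
  steps=[
    [255, [0, 0, 0], [0, 0, -0.069]],
    [255, [0, 0, 0], [0, 0, -0.069]],
    [255, [0, 0, 0], [0, 0, -0.069]],
    [255, [0, 0, 0], [0, 0, -0.069]],
    [255, [0, 0, 0], [0, 0, 0]],
    [255, [0, 0, 0], [0, 0, 0]],
    [255, [0, 0, 0], [0, 0, 0]],
    [255, [0, 0, 0], [0, 0, 0]],
    [255, [0, 0, 0], [0, 0, 0]],
    [255, [0, 0, 0], [0, 0, 0]],
  ],
)

```text
time_s: 11.2
ee_pos: [629.0, -257.4, 272.0]
ee_rot: [-180.0, 0.0, -180.0]
force: [-0.5, 0.0, -3.7]
gripper_width: 44.1
gripper_force: 60.0
```

```bash
cat > stem.py <<'E'
from h import *
p=grab('wrist'); W=cloud(p); np.savez('w5.npz',W=W,c=p['color']); s=state()
print(s['ee_pos'],s['ee_rot'],s['gripper_width'])
for lo,hi,r in((198,206,18),(135,142,30),(124,132,48)): print(top(W,561,-257,lo,hi,r))
m=(abs(W[...,0]-561)<90)&(abs(W[...,1]+257)<75)&(W[...,2]>95)&(W[...,2]<134); print(cv2.minAreaRect(W[m][:,:2].astype(np.float32)))
M=R.from_euler('xyz',s['ee_rot'],degrees=True).as_matrix(); T=(W-np.array(s['ee_pos']))@M
m=(abs(T[...,0])<30)&(abs(T[...,1])<21)&(T[...,2]>-12)&(T[...,2]<-7.5); q=T[m]; print(len(q),q.min(0),q.max(0),np.median(q[:,2]))
print(rel(561.1,-257))
# arm seen? 
m=(abs(T[...,1])<20)&(T[...,0]<-30)&(T[...,0]>-145)&(T[...,2]>5)&(T[...,2]<35); q=T[m]; print('arm',len(q),cv2.minAreaRect(q[:,:2].astype(np.float32)) if len(q)>3 else '')
E
python3 stem.py
```

```text
[ 628.93398497 -257.4197531   271.99683739] [ 1.79996740e+02  8.60910386e-03 -1.79999417e+02] 44.374445651322475
(np.int64(538), ((560.9515991210938, -257.3756103515625), 8.58760929107666), ((561.1604614257812, -257.134033203125), (16.43716049194336, 15.939051628112793), 32.34774398803711))
(np.int64(1533), ((560.991455078125, -257.00433349609375), 21.94672966003418), ((561.0739135742188, -256.96124267578125), (43.0983772277832, 42.961769104003906), 77.22885131835938))
(np.int64(3516), ((560.9873046875, -256.9511413574219), 42.97692108154297), ((561.0326538085938, -256.9853820800781), (63.892669677734375, 62.66615295410156), 89.91714477539062))
((561.08203125, -256.9476318359375), (114.24629211425781, 134.3628387451172), 89.9746322631836)
2742 [-22.15194857 -20.74466085  -9.95258622] [22.48616486 20.97416637 -7.50084747] -8.129108535690929
[67.83397993  0.42044396]
arm 249 ((-42.16217803955078, -0.6471939086914062), (17.402212142944336, 7.014383316040039), 89.1921157836914)
```

servo_tool(
  steps=[
    [255, [5, 0.4, 0], [0, 0, 0]],
    [255, [12, 0, 0], [0, 0, 0]],
    [255, [15, 0, 0], [0, 0, 0]],
    [255, [15, 0, 0], [0, 0, 0]],
    [255, [12, 0, 0], [0, 0, 0]],
    [255, [6, 0, 8], [0, 0, 0]],
    [255, [2.9, 0, 10], [0, 0, 0]],
    [255, [0, 0, 10], [0, 0, 0]],
    [255, [0, 0, 4], [0, 0, 0]],
    [255, [0, 0, 0], [0, 0, 0]],
  ],
)

```text
time_s: 12.25
ee_pos: [561.1, -256.7, 238.3]
ee_rot: [179.9, -0.1, -180.0]
force: [0.3, -0.7, -3.9]
gripper_width: 44.7
gripper_force: 60.0
```

Run:
```python
from h import *
s=state(); print(s['ee_pos'],s['ee_rot'],s['force'],rel(561.05,-257))
```

```text
[ 561.05090126 -256.74480371  238.34500029] [ 1.79928705e+02 -1.20119553e-01 -1.79968975e+02] [ 0.31027998 -0.67164966 -3.88021155] [ 0.00103944 -0.25519557]
```

Lower over the taper, then to just above the key (key top at 168 → TCP 196).

servo_tool(
  steps=[
    [255, [0, -0.2, 2], [0, 0, 0]],
    [255, [0, 0, 4], [0, 0, 0]],
    [255, [0, 0, 4], [0, 0, 0]],
    [255, [0, 0, 4], [0, 0, 0]],
    [255, [0, 0, 4], [0, 0, 0]],
    [255, [0, 0, 4], [0, 0, 0]],
    [255, [0, 0, 4], [0, 0, 0]],
    [255, [0, 0, 4], [0, 0, 0]],
    [255, [0, 0, 4], [0, 0, 0]],
    [255, [0, 0, 2], [0, 0, 0]],
  ],
)

```text
time_s: 13.25
ee_pos: [560.9, -257.2, 203.4]
ee_rot: [180.0, -0.0, -180.0]
force: [-0.6, 0.9, -3.8]
gripper_width: 44.3
gripper_force: 60.0
```

servo_tool(
  steps=[
    [255, [0, 0, 2], [0, 0, 0]],
    [255, [0, 0, 3], [0, 0, 0]],
    [255, [0, 0, 3], [0, 0, 0]],
    [255, [0, 0, 3], [0, 0, 0]],
    [255, [0, 0, 3], [0, 0, 0]],
    [255, [0, 0, 4], [0, 0, 0]],
    [255, [0, 0, 4], [0, 0, 0]],
    [255, [0, 0, 4], [0, 0, 0]],
    [255, [0, 0, 4], [0, 0, 0]],
    [255, [0, 0, 2], [0, 0, 0]],
  ],
)

```text
time_s: 14.25
ee_pos: [560.9, -257.1, 171.3]
ee_rot: [180.0, -0.0, -180.0]
force: [-0.5, -0.6, -4.0]
gripper_width: 44.5
gripper_force: 60.0
```

servo_tool(
  steps=[
    [255, [0, 0, 1], [0, 0, 0]],
    [255, [0, 0, 1], [0, 0, 0]],
    [255, [0, 0, 1], [0, 0, 0]],
    [255, [0, 0, 1], [0, 0, 0]],
    [255, [0, 0, 1], [0, 0, 0]],
    [255, [0, 0, 0.5], [0, 0, 0]],
    [255, [0, 0, 0], [0, 0, 0]],
    [255, [0, 0, 0], [0, 0, 0]],
    [255, [0, 0, 0], [0, 0, 0]],
    [255, [0, 0, 0], [0, 0, 0]],
  ],
)

```text
time_s: 15.25
ee_pos: [561.1, -257.3, 166.5]
ee_rot: [180.0, 0.0, -180.0]
force: [-0.1, -0.6, -3.9]
gripper_width: 43.9
gripper_force: 60.0
```

servo_tool(
  steps=[
    [255, [0, 0, 0.5], [0, 0, 0]],
    [255, [0, 0, 0.5], [0, 0, 0]],
    [255, [0, 0, 0.3], [0, 0, 0]],
    [255, [0, 0, 0], [0, 0, 0]],
    [255, [0, 0, 0], [0, 0, 0]],
    [255, [0, 0, 0], [0, 0, 0]],
    [255, [0, 0, 0], [0, 0, 0]],
    [255, [0, 0, 0], [0, 0, 0]],
    [255, [0, 0, 0], [0, 0, 0]],
    [255, [0, 0, 0], [0, 0, 0]],
  ],
)

```text
time_s: 16.25
ee_pos: [561.1, -257.3, 166.1]
ee_rot: [-180.0, 0.0, -180.0]
force: [-2.8, 2.3, 6.0]
gripper_width: 44.4
gripper_force: 60.0
```

servo_tool(
  steps=[
    [0, [0, 0, 0], [0, 0, 0]],
    [0, [0, 0, 0], [0, 0, 0]],
    [0, [0, 0, 0], [0, 0, 0]],
    [0, [0, 0, 0], [0, 0, 0]],
    [0, [0, 0, 0], [0, 0, 0]],
    [0, [0, 0, 0], [0, 0, 0]],
    [0, [0, 0, 0], [0, 0, 0]],
    [0, [0, 0, 0], [0, 0, 0]],
    [0, [0, 0, 0], [0, 0, 0]],
    [0, [0, 0, 0], [0, 0, 0]],
  ],
)

```text
time_s: 17.25
ee_pos: [561.1, -257.2, 165.1]
ee_rot: [180.0, 0.0, -180.0]
force: [-0.6, 0.3, -0.3]
gripper_width: 91.3
gripper_force: 0.0
```

servo_tool(
  steps=[
    [0, [0, 0, -4], [0, 0, 0]],
    [0, [0, 0, -10], [0, 0, 0]],
    [0, [0, 0, -20], [0, 0, 0]],
    [0, [0, 0, -20], [0, 0, 0]],
    [0, [0, 0, -20], [0, 0, 0]],
    [0, [-10, 0, -16], [0, 0, 0]],
    [0, [-20, 0, -10], [0, 0, 0]],
    [0, [-20, 0, -6], [0, 0, 0]],
    [0, [-13, 0, 0], [0, 0, 0]],
    [0, [-5, 0, 0], [0, 0, 0]],
  ],
)

```text
time_s: 18.25
ee_pos: [630.2, -257.2, 271.9]
ee_rot: [-180.0, 0.1, -180.0]
force: [-0.0, -0.2, -0.5]
gripper_width: 91.3
gripper_force: 0.0
```

Run:
```python
from h import *
p=grab('wrist');p=grab('wrist'); W=cloud(p); np.savez('w6.npz',W=W,c=p['color']); s=state()
print(s['time_s'],s['ee_pos'],s['ee_rot'],s['gripper_width'])
print(top(W,561,-257,198,206,18)); print(top(W,561,-257,168,178,30)); 
m=(np.hypot(W[...,0]-561,W[...,1]+257)<26)&(np.hypot(W[...,0]-561,W[...,1]+257)>14)&(W[...,2]>160); print(np.median(W[m][:,2]),W[m][:,2].std())
p=grab('top'); V=cloud(p); print('spacer',top(V,659,113,18,32,35))
o=look_for(p,'spacer_mid'); print([(a['at'],a['confidence']) for a in o])
k=np.load('w6.npz')['c']; cv2.imwrite('pics/w6.png',k[:,:,::-1])
```

```text
18.35 [ 629.29416773 -257.12223777  271.15719342] [ 1.79993909e+02 -9.35148296e-03 -1.79964134e+02] 91.43563306796223
(np.int64(542), ((561.447021484375, -256.76080322265625), 8.571760177612305), ((561.1359252929688, -257.11444091796875), (16.08500099182129, 16.190654754638672), 71.9831314086914))
(np.int64(2571), ((561.49267578125, -257.2138671875), 23.023452758789062), ((561.3956909179688, -257.4764404296875), (45.452362060546875, 45.49223327636719), 45.28466796875))
173.86203824688585 1.1372615762908458
spacer (np.int64(103), ((658.9935302734375, 114.7615737915039), 19.05801010131836), ((658.970947265625, 115.00108337402344), (37.0848388671875, 34.758644104003906), 2.0850040912628174))
[([301.9, 220.4], 0.65)]
```

View pics/w6.png

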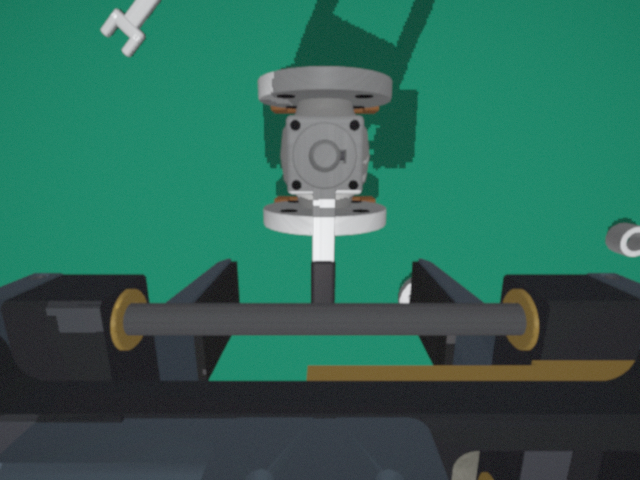

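servo_tool(
  steps=[
    [0, [-9, 37, 0], [0, 0, 0]],
    [0, [-9, 37, 7], [0, 0, 0]],
    [0, [-9, 37, 15], [0, 0, 0]],
    [0, [-9, 37, 18], [0, 0, 0]],
    [0, [-9, 37, 18], [0, 0, 0]],
    [0, [-9, 37, 18], [0, 0, 0]],
    [0, [-9, 37, 18], [0, 0, 0]],
    [0, [-9, 37, 18], [0, 0, 0]],
    [0, [-9, 37, 13], [0, 0, 0]],
    [0, [-9, 37, 6], [0, 0, 0]],
  ],
)

```text
time_s: 19.45
ee_pos: [717.8, 113.7, 138.8]
ee_rot: [-180.0, -0.2, 180.0]
force: [0.0, -0.2, -0.7]
gripper_width: 91.1
gripper_force: 0.0
```

servo_tool(
  steps=[
    [0, [0, 0, 0], [0, 0, 0]],
    [0, [0, 0, 0], [0, 0, 0]],
    [0, [0, 0, 0], [0, 0, 0]],
    [0, [0, 0, 0], [0, 0, 0]],
    [0, [0, 0, 0], [0, 0, 0]],
    [0, [0, 0, 0], [0, 0, 0]],
    [0, [0, 0, 0], [0, 0, 0]],
    [0, [0, 0, 0], [0, 0, 0]],
    [0, [0, 0, 0], [0, 0, 0]],
    [0, [0, 0, 0], [0, 0, 0]],
  ],
)

```text
time_s: 20.45
ee_pos: [719.0, 112.8, 140.1]
ee_rot: [180.0, -0.0, -180.0]
force: [-1.0, 0.1, 0.0]
gripper_width: 91.2
gripper_force: 0.0
```

Run:
```python
from h import *
p=grab('wrist'); W=cloud(p); s=state()
print(s['time_s'],s['ee_pos'],s['ee_rot'])
for z in (20,22.5): print(top(W,659,114,z,29,28))
```

```text
20.5 [718.98394566 112.87460621 140.08797207] [ 1.79993253e+02 -2.85230020e-03 -1.79982916e+02]
(np.int64(1241), ((660.3246459960938, 115.40763854980469), 18.91444206237793), ((660.1945190429688, 115.61399841308594), (36.80377960205078, 36.65233612060547), 89.1523666381836))
(np.int64(1156), ((660.3329467773438, 115.53748321533203), 18.705934524536133), ((660.149658203125, 115.47769165039062), (36.56704330444336, 36.51932144165039), 89.64016723632812))
```

servo_tool(
  steps=[
    [0, [10, 2.7, 0], [0, 0, 0]],
    [0, [20, 0, 5], [0, 0, 0]],
    [0, [18, 0, 12], [0, 0, 0]],
    [0, [8, 0, 18], [0, 0, 0]],
    [0, [2.8, 0, 18], [0, 0, 0]],
    [0, [0, 0, 18], [0, 0, 0]],
    [0, [0, 0, 18], [0, 0, 0]],
    [0, [0, 0, 13], [0, 0, 0]],
    [0, [0, 0, 8], [0, 0, 0]],
    [0, [0, 0, 4], [0, 0, 0]],
  ],
)

```text
time_s: 21.5
ee_pos: [659.8, 115.6, 25.6]
ee_rot: [-180.0, -0.0, -180.0]
force: [0.4, -1.1, -0.7]
gripper_width: 91.1
gripper_force: 0.0
```

servo_tool(
  steps=[
    [0, [0, 0, 0], [0, 0, 0]],
    [255, [0, 0, 0], [0, 0, 0]],
    [255, [0, 0, 0], [0, 0, 0]],
    [255, [0, 0, 0], [0, 0, 0]],
    [255, [0, 0, 0], [0, 0, 0]],
    [255, [0, 0, 0], [0, 0, 0]],
    [255, [0, 0, 0], [0, 0, 0]],
    [255, [0, 0, 0], [0, 0, 0]],
    [255, [0, 0, 0], [0, 0, 0]],
    [255, [0, 0, 0], [0, 0, 0]],
  ],
  squeeze=40,
)

```text
time_s: 22.5
ee_pos: [660.2, 115.5, 26.2]
ee_rot: [180.0, 0.0, -180.0]
force: [0.3, -0.7, 0.3]
gripper_width: 36.9
gripper_force: 40.0
```

servo_tool(
  steps=[
    [255, [0, 0, -5], [0, 0, 0]],
    [255, [0, 0, -15], [0, 0, 0]],
    [255, [0, 0, -27], [0, 0, 0]],
    [255, [0, 0, -32], [0, 0, 0]],
    [255, [0, 0, -32], [0, 0, 0]],
    [255, [0, 0, -32], [0, 0, 0]],
    [255, [0, 0, -32], [0, 0, 0]],
    [255, [0, 0, -32], [0, 0, 0]],
    [255, [0, 0, -25], [0, 0, 0]],
    [255, [0, 0, -12], [0, 0, 0]],
  ],
)

```text
time_s: 23.5
ee_pos: [660.9, 115.6, 274.5]
ee_rot: [179.9, 0.3, -180.0]
force: [-0.2, -0.7, -0.5]
gripper_width: 37.2
gripper_force: 40.0
```

servo_tool(
  steps=[
    [255, [5, -20, 0], [0, 0, 0]],
    [255, [10, -38, 0], [0, 0, 0]],
    [255, [12, -44, 0], [0, 0, 0]],
    [255, [12, -44, 0], [0, 0, 0]],
    [255, [12, -44, 0], [0, 0, 0]],
    [255, [12, -44, 0], [0, 0, 0]],
    [255, [12, -44, 0], [0, 0, 0]],
    [255, [12, -44, 0], [0, 0, 0]],
    [255, [8, -30, 0], [0, 0, 0]],
    [255, [4, -20, 0], [0, 0, 0]],
  ],
)

```text
time_s: 24.5
ee_pos: [558.6, -259.5, 268.7]
ee_rot: [180.0, -0.2, 179.8]
force: [1.0, -0.3, 0.3]
gripper_width: 37.0
gripper_force: 40.0
```

servo_tool(
  steps=[
    [255, [0, 0, 0], [0, 0, 0]],
    [255, [0, 0, 0], [0, 0, 0]],
    [255, [0, 0, 0], [0, 0, 0]],
    [255, [0, 0, 0], [0, 0, 0]],
    [255, [0, 0, 0], [0, 0, 0]],
    [255, [0, 0, 0], [0, 0, 0]],
    [255, [0, 0, 0], [0, 0, 0]],
    [255, [0, 0, 0], [0, 0, 0]],
    [255, [0, 0, 0], [0, 0, 0]],
    [255, [0, 0, 0], [0, 0, 0]],
  ],
)

```text
time_s: 25.5
ee_pos: [561.3, -256.6, 270.1]
ee_rot: [180.0, 0.0, -180.0]
force: [-0.5, 0.0, -0.5]
gripper_width: 36.8
gripper_force: 40.0
```

Run:
```python
from h import *
p=grab('wrist'); W=cloud(p); s=state()
print(s['time_s'],s['ee_pos'],s['ee_rot'],s['force'],rel(561.1,-257.1))
M=R.from_euler('xyz',s['ee_rot'],degrees=True).as_matrix(); T=(W-np.array(s['ee_pos']))@M
m=(abs(T[...,0])<22)&(abs(T[...,1])<17.5)&(T[...,2]>-5)&(T[...,2]<8); q=T[m]; print(len(q),np.percentile(q,[0,1,50,99,100],axis=0))
```

```text
25.55 [ 561.25796233 -256.60483573  270.13272846] [ 1.79995373e+02  4.45530386e-03 -1.79996254e+02] [-0.13095046 -0.50599378 -1.60712532] [ 0.1579947  -0.49515394]
1651 [[-18.81404818 -17.48348708   0.39914682]
 [-17.72815936 -16.92075123   0.84435479]
 [ 11.62494385   0.19522181   2.47140728]
 [ 18.60513602  16.87161474   7.55577832]
 [ 18.89781574  17.47059781   7.99283879]]
```

servo_tool(
  steps=[
    [255, [0.2, -0.5, 3], [0, 0, 0]],
    [255, [0, 0, 8], [0, 0, 0]],
    [255, [0, 0, 10], [0, 0, 0]],
    [255, [0, 0, 10], [0, 0, 0]],
    [255, [0, 0, 5], [0, 0, 0]],
    [255, [0, 0, 4], [0, 0, 0]],
    [255, [0, 0, 4], [0, 0, 0]],
    [255, [0, 0, 4], [0, 0, 0]],
    [255, [0, 0, 4], [0, 0, 0]],
    [255, [0, 0, 2], [0, 0, 0]],
  ],
)

```text
time_s: 26.55
ee_pos: [561.0, -257.0, 215.7]
ee_rot: [180.0, -0.0, -180.0]
force: [-1.0, -0.2, -0.3]
gripper_width: 36.8
gripper_force: 40.0
```

servo_tool(
  steps=[
    [255, [0, 0, 2], [0, 0, 0]],
    [255, [0, 0, 3], [0, 0, 0]],
    [255, [0, 0, 3], [0, 0, 0]],
    [255, [0, 0, 3], [0, 0, 0]],
    [255, [0, 0, 2], [0, 0, 0]],
    [255, [0, 0, 1], [0, 0, 0]],
    [255, [0, 0, 1], [0, 0, 0]],
    [255, [0, 0, 0.5], [0, 0, 0]],
    [255, [0, 0, 0], [0, 0, 0]],
    [255, [0, 0, 0], [0, 0, 0]],
  ],
)

```text
time_s: 27.55
ee_pos: [561.1, -257.1, 200.7]
ee_rot: [180.0, 0.0, -180.0]
force: [0.5, -0.2, -0.9]
gripper_width: 36.7
gripper_force: 40.0
```

servo_tool(
  steps=[
    [255, [0, 0, 0.3], [0, 0, 0]],
    [255, [0, 0, 0.3], [0, 0, 0]],
    [255, [0, 0, 0.3], [0, 0, 0]],
    [255, [0, 0, 0], [0, 0, 0]],
    [255, [0, 0, 0], [0, 0, 0]],
    [255, [0, 0, 0], [0, 0, 0]],
    [255, [0, 0, 0], [0, 0, 0]],
    [255, [0, 0, 0], [0, 0, 0]],
    [255, [0, 0, 0], [0, 0, 0]],
    [255, [0, 0, 0], [0, 0, 0]],
  ],
)

```text
time_s: 28.55
ee_pos: [561.1, -257.1, 200.1]
ee_rot: [-180.0, 0.0, -180.0]
force: [-1.2, 0.6, 4.5]
gripper_width: 37.1
gripper_force: 40.0
```

Contact felt; release and retreat.

servo_tool(
  steps=[
    [0, [0, 0, 0], [0, 0, 0]],
    [0, [0, 0, 0], [0, 0, 0]],
    [0, [0, 0, 0], [0, 0, 0]],
    [0, [0, 0, 0], [0, 0, 0]],
    [0, [0, 0, 0], [0, 0, 0]],
    [0, [0, 0, 0], [0, 0, 0]],
    [0, [0, 0, 0], [0, 0, 0]],
    [0, [0, 0, 0], [0, 0, 0]],
    [0, [0, 0, 0], [0, 0, 0]],
    [0, [0, 0, 0], [0, 0, 0]],
  ],
)

```text
time_s: 29.55
ee_pos: [561.1, -257.1, 199.7]
ee_rot: [180.0, 0.0, -180.0]
force: [0.1, 0.3, -0.4]
gripper_width: 91.3
gripper_force: 0.0
```

servo_tool(
  steps=[
    [0, [0, 0, -4], [0, 0, 0]],
    [0, [0, 0, -10], [0, 0, 0]],
    [0, [0, 0, -20], [0, 0, 0]],
    [0, [0, 0, -20], [0, 0, 0]],
    [0, [-8, 0, -16], [0, 0, 0]],
    [0, [-20, 0, -8], [0, 0, 0]],
    [0, [-20, 0, 0], [0, 0, 0]],
    [0, [-15, 0, 0], [0, 0, 0]],
    [0, [-5, 0, 0], [0, 0, 0]],
    [0, [0, 0, 0], [0, 0, 0]],
  ],
)

```text
time_s: 30.55
ee_pos: [629.3, -257.0, 277.8]
ee_rot: [180.0, -0.0, -180.0]
force: [0.7, 0.3, 0.7]
gripper_width: 91.5
gripper_force: 0.0
```

Run:
```python
from h import *
p=grab('wrist');p=grab('wrist');p=grab('wrist'); W=cloud(p); s=state(); print(s['time_s'],s['ee_pos'],s['qvel'])
d=np.hypot(W[...,0]-561,W[...,1]+257); Z=W[...,2]
m=(d<22)&(Z>190)&(Z<206); print(top(W,561,-257,195,206,26))
for a,b in((0,6),(13,17),(20.5,22)): m=(d>a)&(d<b); print(a,np.median(Z[m]))
save(p,'w7.png')
```

```text
30.7 [ 628.37262936 -257.06453493  278.01475696] [-0.06833091 -0.26180358  0.09747185 -0.03903223 -0.18687967  0.00197585]
(np.int64(2398), ((561.2344360351562, -257.0546875), 18.933000564575195), ((561.125244140625, -257.38409423828125), (36.972965240478516, 36.64649200439453), 0.9352754354476929))
0 200.13127270089404
13 198.0274631507271
20.5 173.90286210636305
```

View pics/w7.png

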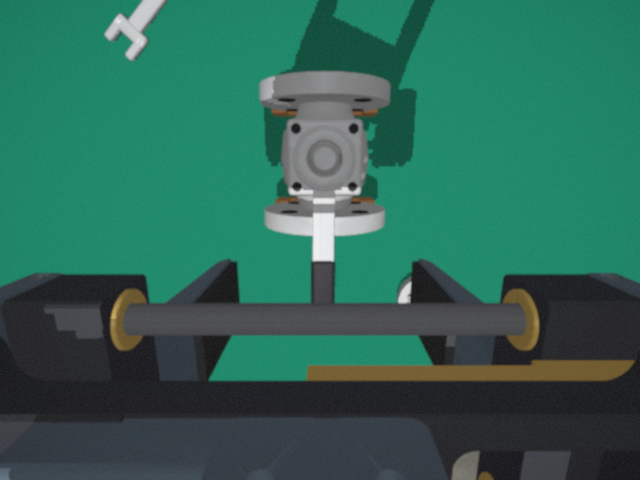

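The picture shows the spacer concentric on the stem at about (323,157), with its top at 198 mm, and the lever arm pointing straight down along the pipe. Both are home.

```bash
python3 -c "
from h import *
print(ticket.job_done())"
```

```text
the job is handed in; nothing more can be done
None
```

Lever 2, the one with its keyway a quarter turn left of its arm, is home on the stem's shoulder with its arm along the pipe, the spacer sits on its boss, and the job was handed in at about 31 s with no verdict returned.

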